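# Present a chilling ball in a bail-handled dish

### The arm

A 6-joint arm with a two-finger parallel gripper is mounted at the origin on a cart in front of the work surface, level with it; the furniture and walls round the work are solid. World frame = base frame: x ahead of the robot, y to its left, z up, the work surface at z = 0. Lengths are in m, angles in rad, forces in N, time in s.
With the tool pointing down it reaches from about 0.275 to 0.85 m from the base axis. Payload 19 kg.
Tool frame: the origin (TCP) lies at the very end of the fingers, on their centre line; the grasp point (between the pads) lies 19 mm behind it; z points along the fingers, y is the direction in which the jaws open and shut (so a half turn about z gives the same grasp; the last joint's range is limited). The gripper opens to 85 mm and grips with 20 to 120 N. Pads are 22 mm wide; open, the fingers measure 114 mm over their backs; the gripper's body (76 mm by 85 mm) begins 54 mm behind the grasp point. The pads swing forward as they close: fully open they stand 13 mm farther back than shut.
Start: joints at [1.106, 0.15, 1.437, -0, 1.554, -0.134], TCP at [0.187, 0.544, 0.231] pointing down, gripper open.
Joint ranges: [-2.8, 2.8], [-0.68, 2.1], [0.12, 2.68], [-1.39, 4.53], [0.16, 2.79], [-2.81, 2.81]. Speed limits (rad/s): [1.89, 1.89, 2.22, 3.01, 3.01, 3.01].

### API

Orientations are given as a unit quaternion [x, y, z, w].
In Python, from plant import readout, vision, order, finder gives the robot as it stands.
- The arm moves only by the tool arm_command, never from a script. Its arguments are lists of equal length, an entry for each row: "slide": the shift along the world's x, y, z in m, a list of three; "turn": the turn, a rotation vector about the world's x, y, z in rad, a list of three. In form: {"slide": [[x, y, z], ...], "turn": [[ax, ay, az], ...]}. A call has 1 to 10 rows; each row is the pose to reach, as a shift and turn from the pose commanded when the call began; what a row does not reach only later rows make up. A row lasts 1/10 s, in which the tool goes at most 50 mm and 8.59 degrees, less where a joint would pass 70% of its speed; a pose out of reach is approached as far as the arm can. A call with a gripper value outside its range is refused whole. "fingers" is the opening in per cent of the stroke, from 0 (shut) to 100 (fully open), set as the call begins (left out, the last holds). The fingers move at their own pace and stop on an object; the grip force is fixed at half the most. Time passes only in rows, so rows that repeat a pose let the fingers close. It gives the time, the measured TCP pose, the force and the opening at its end, in the units of the state.
- readout.read_state(): the state, without advancing time (a new reading comes with each control period).
- vision.camera(name): name is "scene" or "top" or "wrist"; returns (picture, depth): 480x640x3 uint8, red, green, blue; 480x640 float32, m along the optical axis (not along the pixel's ray), 0 where there is no reading.
- vision.camera_model(name): a dict with "K" (3x3 intrinsics, pixels), "dist" ([k1, k2, p1, p2, k3] as OpenCV has them; the pictures are not rectified), "world_to_cam" (4x4, takes a point from world to camera coordinates); the wrist camera has in their place "mount" (4x4, takes a point from camera to tool coordinates, whose origin is the TCP and whose axes are the flange's). Camera axes: x right, y up, looking along -z (the intrinsics and any distortion apply to the point x, -y, -z); pixel columns grow to the right and rows downward; lengths in m; the calibration is good to about 2 mm. A picture is of the moment at which its call begins: read the wrist's pose just before it. camera_model takes no time and is no camera call.
- order.close_job(): hands the job in, once; it reports no verdict.
Trained networks look in the newest picture that a camera, given by its name, has taken for a name from the list of things; names that differ only in an ending like _2 or _b are one class to them, and where a whole thing is asked for, a point or a joint stands for the part that bears it (a point fixed in the world has none). Each returns a list of dicts, best first, with "conf" (0 to 1); they miss things now and then, are a little off and sometimes report something else, mostly with a low value. They report only what shows in the picture. A call takes as long as a camera call. They do not tell look-alikes from the thing itself.
- finder.look_for(thing, camera): "centre" ([x, y, z] in m, in world coordinates, good to about 4 mm: the middle of the surface that is visible of it).
- finder.silhouettes(thing, camera): "pixels" (480x640 bool, what is visible of it).
- finder.spot_point(thing, camera): "centre" ([x, y, z] in m, in world coordinates, good to about 4 mm: a listed point, or the origin of a listed thing).
The state is a dict: "time_s": time; "q": joint angles; "joint_vel": joint speeds; "tau": joint torques, N m; "position": TCP position; "eef_rot": TCP orientation; "contact_force": force on the tool from outside, world axes, zero at the start; "wrist_torque": the same for the moment, N m; "opening": opening from 0.0 (shut) to 1.0 (fully open).
Only numpy, scipy, OpenCV 4.12 (cv2) and the standard library are available. Lean on these libraries where they do the work, as an engineer would, in place of code of your own. Each camera call takes 0.05 s, during which the arm holds its last target. There are 200 camera calls.

### The job

Take the steel ball from the shot glass, set it gently in the dished serving dish on the wooden board and let it come to rest in the middle. Then lift the dish level by its overhead handle, first straight up, then turn it a quarter turn in the air, clockwise seen from above, so that its thumb tab points the same way as the board's handle, with the ball staying in the middle all the while. Finish holding the dish still and level by that handle, about 10 cm above the board and over its middle; leave the jigger, the lemon, the match box and the glass where they stand.

Things in the scene. Friction and masses are not known exactly. Their poses are not given: they have to be found in the camera images.
- board: fixed round serving board of pale wood, 236 mm across and 18 mm thick, with a 42 mm wide paddle handle whose round end reaches 226 mm from the middle. Origin: centre of its underside, on the worktop; its x axis points along the handle, z up
- dish: loose round white glazed dish, 208 mm across, rim 22 mm high, 0.36 kg, on the board. Its upper side is a shallow cone falling 0.15 mm per mm to the middle: a ball rolls there by itself. Origin: centre of its underside; x to the thumb tab, y along the overhead handle, z up. The handle, fixed, is an arch of 6 mm steel wire in the y-z plane from the rim at y = +-100 mm up to the grip bar
- dish_center (a point): lowest point of the dish's upper side, on its axis, 6 mm above its underside
- dish_grip (a point): middle of the dark wooden grip bar at the top of the overhead handle, on the dish's axis, 110 mm above its underside; the bar is 12 mm thick along the dish's x, 74 mm long along its y and 16 mm high: pinch it across x
- dish_tab (a point): end part of the flat thumb tab that sticks out of the rim, 30 mm wide, 4 mm thick; this point lies 135 mm from the dish's axis along its x, 20 mm above its underside; the tab reaches 148 mm. It starts about a quarter turn counter-clockwise (from above) from the board's handle
- glass: clear shot glass, 48 mm wide, 61 mm high, 0.16 kg, standing on the worktop left of the board with the ball on its mouth. Origin: centre of its underside
- ball_center (a point): centre of the polished steel ball, 50 mm in diameter, 0.16 kg, loose; it starts resting on the mouth of the shot glass with its centre about 75 mm above the worktop, its widest part about 14 mm above the rim. Lying in the middle of the dish its centre is 31 mm above the dish's underside
- ball: the same steel ball; origin on its surface, turning with it: use ball_center
- jigger: bystander: steel double measuring cup, waisted, 43 mm wide, 70 mm high, also left of the board; origin at the centre of its underside
- lemon: bystander: lemon, 71 x 53 x 51 mm, right of the board; origin under its centre
- matchbox: bystander: small closed match box, 36 x 53 x 15 mm, lying flat right of the board; origin under its centre
Things that resemble listed ones, but are neither listed nor needed, are in the scene too. Leave any green or purple look-alike of the ball alone.

How it is judged:
On the way, in this order (a step that is already met when the one before it is completed fails the run):
1. the ball rests, let go, in the middle of the dish, which still stands on the board with its tab a quarter turn from the board's handle (distance between ball_center and dish_center below 0.035 m and horizontal distance between ball_center and dish_center below 0.015 m and linear speed of ball below 0.06 m/s and contact force between the fingers and ball below 0.1 N and height (world z) of dish below 0.024 m and angle between the x axis of dish and the x axis of board, either way round above 1.15 rad), for 0.2 s.
2. the dish is lifted clear of the board, not yet turned, with the ball in its middle (height (world z) of dish above 0.043 m and angle between the x axis of dish and the x axis of board, either way round above 1.15 rad and horizontal distance between ball_center and dish_center below 0.03 m and contact force between the fingers and dish above 0.5 N), for 0.1 s.
At the end, for the whole second after the job is handed in: Fingers hold the dish still, 60-150 mm above the board top, within 50 mm of its middle, tilt under 0.12 rad, tab along the board handle within 0.17 rad; ball still, within 25 mm of the dish middle, not touched by the fingers; glass upright (height (world z) of dish between 0.078 and 0.168 m and horizontal distance between dish and board below 0.05 m and angle between dish's own z axis and vertical below 0.12 rad and angle between the x axis of dish and the x axis of board, either way round below 0.17 rad and x of dish_tab in the frame of board above 0.06 m and horizontal distance between ball_center and dish_center below 0.025 m and distance between ball_center and dish_center below 0.04 m and linear speed of ball below 0.05 m/s and linear speed of dish below 0.03 m/s and angular speed of dish below 0.2 rad/s and contact force between the fingers and ball below 0.1 N and contact force between the fingers and dish above 0.5 N and contact force between board and dish below 0.1 N and angle between glass's own z axis and vertical below 0.15 rad); the arm keeps its last pose, push and grip.
It fails at once if the ball strays more than 30 mm from the middle while the dish is off the board (height (world z) of dish above 0.03 m and horizontal distance between ball_center and dish_center above 0.03 m).
It fails at once if the dish is tilted by more than 0.17 rad (angle between dish's own z axis and vertical above 0.17 rad).
It fails at once if the ball is dropped or thrown into the dish (faster than 0.85 m/s, let go) (distance between ball_center and dish_center below 0.12 m and linear speed of ball above 0.85 m/s and contact force between the fingers and ball below 0.1 N).
It fails at once if the jigger, the lemon or the match box is moved by more than 30 mm, or the glass by more than 40 mm (distance of any of jigger, lemon, matchbox from where it was at the start of the episode above 0.03 m or distance of glass from where it was at the start of the episode above 0.04 m).
It also fails if it takes over 64 s, if anything falls off the work surface, if the arm or the gripper's body presses on something with over 40 N, if the wrist force passes 120 N, or if a joint passes its speed limit or range.

## Working session

There is one attempt and no reset: what is moved stays moved. The work goes in short steps, Python scripts to look and compute and a tool call to move; the robot and the scene stay as the last step left them, time stands still between calls to the robot, and variables do not carry over. Pictures are saved under pics/ and viewed, about 8 in all and at most 12, crops included, and the job is handed in when it is done.

Besides the shell and the picture viewer there is one more tool, called after ">>>" by a JSON object that holds its "api" and its "payload", one argument or row to a line. arm_command: Moves the arm, as the interface text tells. Its arguments: {"type":"object","properties":{"slide":{"type":"array"},"turn":{"type":"array"},"fingers":{"type":"number"}},"required":["slide","turn"]}

```bash
mkdir -p pics; cat > h.py <<'E'
import numpy as np,cv2
from plant import readout,vision,order,finder
def save(n,p): cv2.imwrite('pics/'+n,cv2.cvtColor(p,cv2.COLOR_RGB2BGR))
def px(cam,P):
    m=vision.camera_model(cam);T=np.array(m['world_to_cam']);p=T[:3,:3]@np.array(P)+T[:3,3]
    return cv2.projectPoints(np.array([[p[0],-p[1],-p[2]]]),np.zeros(3),np.zeros(3),np.array(m['K']),np.array(m['dist']))[0].ravel().round(0)
def world(cam,u,v,d):
    m=vision.camera_model(cam);T=np.array(m['world_to_cam'])
    x,y=cv2.undistortPoints(np.array([[[u,v]]],float),np.array(m['K']),np.array(m['dist'])).ravel()
    return T[:3,:3].T@(np.array([x*d,-y*d,-d])-T[:3,3])
E
python3 - <<'E'
from h import *
print(readout.read_state())
for c in ('scene','top'):
    p,d=vision.camera(c);save(c+'1.png',p)
    for t in ('ball_center','glass','dish_center','dish_grip','dish_tab','board','jigger','lemon','matchbox'):
        for r in finder.spot_point(t,c)[:4]: print(c,t,round(r['conf'],2),np.round(r['centre'],3),px(c,r['centre']))
E
```

```text
{'time_s': 0.0, 'q': array([ 1.10601346e+00,  1.50995567e-01,  1.43802268e+00, -2.89240726e-05,
        1.55380620e+00, -1.34016146e-01]), 'joint_vel': array([ 3.22409282e-04, -7.97949276e-04, -1.44768009e-04,  2.17969918e-04,
       -6.73594014e-04, -3.28325696e-06]), 'tau': array([ 2.18910154e-04, -7.13055253e+01, -5.70875001e+01, -2.85847966e-05,
        8.78543244e-03,  6.79502705e-05]), 'position': array([0.18666635, 0.54359582, 0.23067417]), 'eef_rot': array([ 1.64630192e-01,  9.86355169e-01, -5.92766746e-04, -1.67841298e-04]), 'contact_force': array([-0.67089661, -0.61131555, -0.03383179]), 'wrist_torque': array([ 0.03057119, -0.00969124, -0.01204913]), 'opening': 1.00159550203624}
scene ball_center 0.71 [0.534 0.294 0.026] [269. 232.]
scene ball_center 0.65 [ 0.374 -0.318 -0.001] [425. 374.]
scene ball_center 0.59 [0.522 0.412 0.075] [239. 206.]
scene ball_center 0.49 [0.413 0.425 0.027] [208. 231.]
scene glass 0.54 [ 0.52   0.416 -0.001] [239. 229.]
scene dish_center 0.65 [0.484 0.086 0.022] [310. 266.]
scene dish_grip 0.72 [0.486 0.083 0.124] [312. 231.]
scene dish_tab 0.62
[... 254 characters left out ...]
93 [ 0.375 -0.316 -0.001] [425. 373.]
top ball_center 0.78 [0.521 0.411 0.076] [192. 245.]
top ball_center 0.72 [0.56  0.508 0.025] [161. 236.]
top ball_center 0.56 [0.536 0.294 0.024] [240. 243.]
top ball_center 0.5 [0.411 0.425 0.025] [190. 290.]
top glass 0.53 [ 0.514  0.41  -0.003] [200. 253.]
top glass 0.42 [0.484 0.087 0.125] [317. 253.]
top dish_center 0.88 [0.483 0.087 0.025] [318. 260.]
top dish_grip 0.65 [0.482 0.087 0.125] [317. 253.]
top dish_tab 0.91 [0.618 0.047 0.041] [331. 209.]
top jigger 0.79 [0.451 0.292 0.002] [243. 275.]
top lemon 0.55 [ 0.476 -0.347 -0.003] [476. 259.]
top matchbox 0.83 [ 0.378 -0.318  0.005] [470. 295.]
top matchbox 0.65 [0.487 0.082 0.019] [319. 258.]
```

View pics/top1.png

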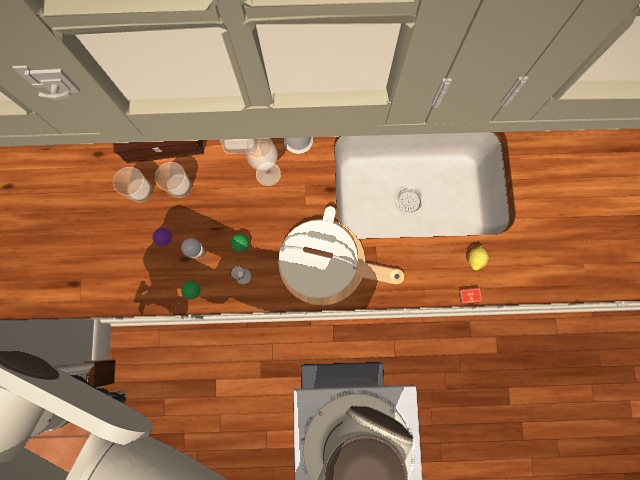

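View pics/scene1.png

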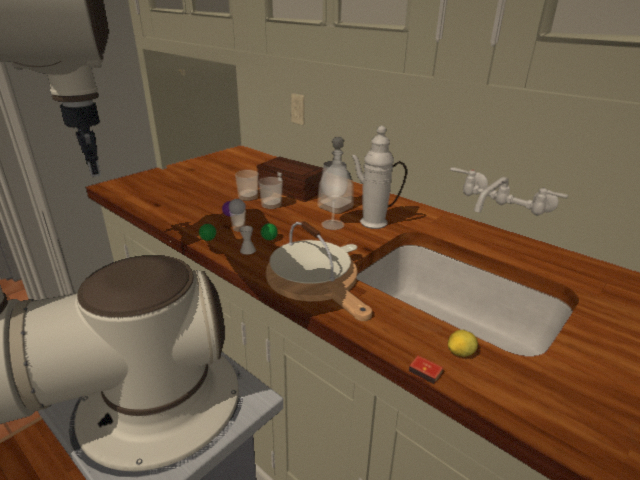

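Ball candidates in top: grey (192,245) on a glass, green (240,243) and (190,290), purple (161,236). The grey one is the target: it is the only steel one and sits on a glass, with its centre at z 0.075. I'll confirm it in a crop and measure the board handle.

```bash
python3 - <<'E'
from h import *
p,d=vision.camera('top')
save('crop.png',np.hstack([cv2.resize(p[205:305,140:260],(480,400),interpolation=2)]))
for u,v in((397,276),(390,273),(382,271),(372,268)): print(world('top',u,v,d[v,u]).round(4))
r=finder.silhouettes('board','top')[0];m=r['pixels'].astype(bool);print(r['conf'],m.sum())
v,u=np.nonzero(m&(d>0));P=np.array([world('top',a,b,d[b,a]) for a,b in zip(u,v)])
P=P[abs(P[:,2]-.018)<.006];c=np.array([.482,.078])
far=P[np.linalg.norm(P[:,:2]-c,axis=1)>.14];print(len(P),len(far),far.mean(0),'far end',np.linalg.norm(far[:,:2]-c,axis=1).max())
# circle fit on outer rim of non-handle board and dish
Q=P[np.linalg.norm(P[:,:2]-c,axis=1)<.128];a=np.arctan2(*(Q[:,:2]-c).T[::-1])
E=[Q[(b:=abs(a-t)<.06)][np.linalg.norm(Q[b][:,:2]-c,axis=1).argmax()] for t in np.arange(-3.1,3.1,.12) if (abs(a-t)<.06).sum()>2]
E=np.array(E);r0=np.linalg.norm(E[:,:2]-c,axis=1);E=E[r0>.105]
A=np.c_[2*E[:,:2],np.ones(len(E))];s=np.linalg.lstsq(A,(E[:,:2]**2).sum(1),rcond=None)[0];print('board fit',s[:2],np.sqrt(s[2]+s[0]**2+s[1]**2),len(E))
h=far.mean(0)[:2]-s[:2];print('handle ang',np.degrees(np.arctan2(h[1],h[0])))
for t in('dish_grip','ball_center'):
  for q in finder.silhouettes(t,'top')[:3]:
    v,u=np.nonzero(q['pixels']&(d>0));P=np.array([world('top',a,b,d[b,a]) for a,b in zip(u,v)]);print(t,q['conf'],len(P),P.mean(0),P.min(0),P.max(0))
E
```

```text
[ 0.4329 -0.1238  0.0212]
[ 0.4417 -0.1058  0.0198]
[ 0.4471 -0.0841  0.0244]
[ 0.4565 -0.0582  0.0208]
0.72 1793
1599 459 [ 0.43780533 -0.09730025  0.01904691] far end 0.22543129190873115
board fit [0.47842918 0.07473965] 0.11692308890673599 35
handle ang -103.28591299783395Traceback (most recent call last):
  File "<stdin>", line 17, in <module>
  File "h.py", line 8, in world
    m=vision.camera_model(cam);T=np.array(m['world_to_cam'])
ValueError: time passes only in moves, steps and waits
```

View pics/crop.png

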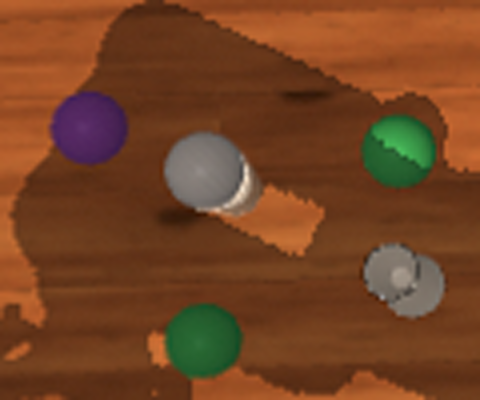

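The grey steel ball, at crop (205,170) on the glass, is the target. Moving above it now.

>>> {"api": "arm_command", "payload": {
  "slide": [
    [0.04, -0.016, 0],
    [0.08, -0.032, 0],
    [0.12, -0.048, 0],
    [0.16, -0.064, 0],
    [0.2, -0.08, 0],
    [0.24, -0.096, 0],
    [0.28, -0.112, 0],
    [0.31, -0.122, -0.03],
    [0.335, -0.132, -0.06],
    [0.335, -0.132, -0.06]
  ],
  "turn": [
    [0, 0, 0],
    [0, 0, 0],
    [0, 0, 0],
    [0, 0, 0],
    [0, 0, 0],
    [0, 0, 0],
    [0, 0, 0],
    [0, 0, 0],
    [0, 0, 0],
    [0, 0, 0]
  ],
  "fingers": 100
}}

```text
time_s: 2.15
position: [0.5232, 0.4092, 0.1661]
eef_rot: [0.166, 0.986, -0.002, -0.002]
contact_force: [-0.1, 0.1, -0.3]
opening: 0.998
```

```bash
python3 - <<'E'
from h import *
s=readout.read_state();print(s['time_s'],s['position'],s['eef_rot'],s['contact_force'])
p,d=vision.camera('wrist');save('w1.png',p)
for t in('ball_center','glass'):
  for c in ('wrist',):
    for r in finder.spot_point(t,c)[:3]: print(t,c,r['conf'],r['centre'])
E
```

```text
2.15 [0.5231716  0.40921663 0.16607461] [ 0.16606305  0.98610975 -0.00236728 -0.00224159] [-0.09720897  0.13433946 -0.30557276]
ball_center wrist 0.67 [0.4164, 0.4251, 0.0248]
ball_center wrist 0.67 [0.5608, 0.5049, 0.0245]
ball_center wrist 0.64 [0.5166, 0.4075, 0.0751]
glass wrist 0.56 [0.5175, 0.4169, -0.0051]
```

View pics/w1.png

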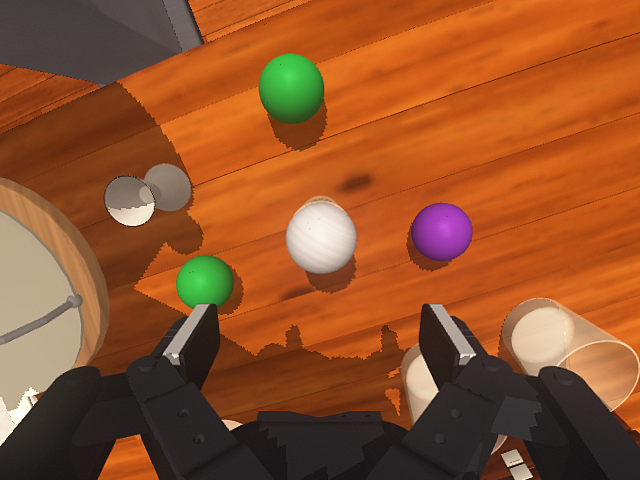

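The wrist view shows the pale steel ball at (321,238), centred between the jaws. Descending straight and gripping.

>>> {"api": "arm_command", "payload": {
  "slide": [
    [-0.001, 0, -0.025],
    [-0.001, 0, -0.05],
    [-0.001, 0, -0.075],
    [-0.001, 0, -0.095],
    [-0.001, 0, -0.105],
    [-0.001, 0, -0.112],
    [-0.001, 0, -0.112],
    [-0.001, 0, -0.112]
  ],
  "turn": [
    [0, 0, 0],
    [0, 0, 0],
    [0, 0, 0],
    [0, 0, 0],
    [0, 0, 0],
    [0, 0, 0],
    [0, 0, 0],
    [0, 0, 0]
  ]
}}

```text
time_s: 3.1
position: [0.5211, 0.4122, 0.0605]
eef_rot: [0.165, 0.986, 0.0, 0.001]
contact_force: [1.1, 0.2, -0.3]
opening: 0.999
```

>>> {"api": "arm_command", "payload": {
  "slide": [
    [0, 0, 0],
    [0, 0, 0],
    [0, 0, 0],
    [0, 0, 0],
    [0, 0, 0],
    [0, 0, 0],
    [0, 0, 0],
    [0, 0, 0]
  ],
  "turn": [
    [0, 0, 0],
    [0, 0, 0],
    [0, 0, 0],
    [0, 0, 0],
    [0, 0, 0],
    [0, 0, 0],
    [0, 0, 0],
    [0, 0, 0]
  ],
  "fingers": 40
}}

```text
time_s: 3.9
position: [0.521, 0.4119, 0.0599]
eef_rot: [0.165, 0.986, 0.0, 0.0]
contact_force: [-0.9, -0.6, 6.8]
opening: 0.554
```

>>> {"api": "arm_command", "payload": {
  "slide": [
    [0, 0, 0.002],
    [0, 0, 0.004],
    [0, 0, 0.006],
    [0, 0, 0.008],
    [0, 0, 0.008],
    [0, 0, 0.008]
  ],
  "turn": [
    [0, 0, 0],
    [0, 0, 0],
    [0, 0, 0],
    [0, 0, 0],
    [0, 0, 0],
    [0, 0, 0]
  ]
}}

```text
time_s: 4.5
position: [0.5208, 0.4118, 0.0672]
eef_rot: [0.165, 0.986, -0.0, -0.0]
contact_force: [0.1, 0.9, -1.6]
opening: 0.555
```

```bash
python3 - <<'E'
from h import *
s=readout.read_state();print(s['position'],s['opening'])
p,d=vision.camera('wrist');save('w2.png',p)
for r in finder.spot_point('ball_center','wrist')[:4]: print(r['conf'],r['centre'])
p,d=vision.camera('scene')
for t in('ball_center','glass'):
  for r in finder.spot_point(t,'scene')[:4]: print(t,r['conf'],r['centre'])
E
```

```text
[0.52075235 0.4117789  0.06723729] 0.5552200983578918
0.86 [0.5353, 0.2969, 0.0229]
0.86 [0.56, 0.505, 0.0242]
0.81 [0.4186, 0.4246, 0.0238]
0.64 [0.5138, 0.4104, 0.0835]
ball_center 0.78 [0.5343, 0.2937, 0.0279]
ball_center 0.46 [0.5204, 0.4145, 0.0817]
ball_center 0.4 [0.5581, 0.5092, 0.0215]
glass 0.79 [0.5187, 0.4124, -0.0018]
```

View pics/w2.png

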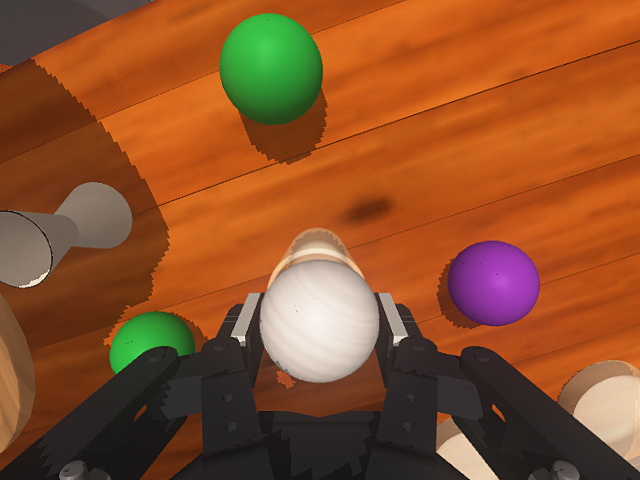

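The image shows the ball held between the pads at (320,322), and the force of -1.6 N matches its weight. Carrying it now with the tool tilting, so it can go in under the handle from the robot's side.

>>> {"api": "arm_command", "payload": {
  "slide": [
    [0, 0, 0.02],
    [0, 0, 0.05],
    [0, 0, 0.09],
    [-0.01, -0.025, 0.12],
    [-0.022, -0.06, 0.13],
    [-0.035, -0.1, 0.13],
    [-0.05, -0.14, 0.13],
    [-0.065, -0.18, 0.13],
    [-0.08, -0.22, 0.13],
    [-0.094, -0.255, 0.13]
  ],
  "turn": [
    [0, 0, 0],
    [0, 0, 0],
    [0, 0, 0],
    [-0.01, -0.03, 0],
    [-0.03, -0.1, 0],
    [-0.06, -0.18, 0],
    [-0.09, -0.27, 0],
    [-0.12, -0.36, 0],
    [-0.15, -0.45, 0],
    [-0.18, -0.53, 0]
  ]
}}

```text
time_s: 5.75
position: [0.4258, 0.1553, 0.1972]
eef_rot: [0.158, 0.947, -0.045, 0.275]
contact_force: [0.1, -0.0, -1.3]
opening: 0.555
```

>>> {"api": "arm_command", "payload": {
  "slide": [
    [-0.01, -0.027, 0],
    [-0.016, -0.043, 0],
    [-0.016, -0.046, 0],
    [-0.016, -0.046, 0],
    [-0.016, -0.046, 0]
  ],
  "turn": [
    [-0.02, -0.06, 0],
    [-0.03, -0.085, 0],
    [-0.03, -0.085, 0],
    [-0.03, -0.085, 0],
    [-0.03, -0.085, 0]
  ]
}}

```text
time_s: 6.25
position: [0.4112, 0.1112, 0.1976]
eef_rot: [0.156, 0.935, -0.052, 0.315]
contact_force: [0.3, -0.1, -1.9]
opening: 0.554
```

```bash
python3 - <<'E'
from h import *
from scipy.spatial.transform import Rotation as R
s=readout.read_state();M=R.from_quat(s['eef_rot']).as_matrix();print(s['time_s'],s['position'],M.round(3),s['q'].round(2))
print(np.array(vision.camera_model('wrist')['mount']).round(3))
p,d=vision.camera('scene');save('s2.png',p[150:350,180:440])
for t in('ball_center','dish_center','dish_grip','glass','dish_tab'):
  for r in finder.spot_point(t,'scene')[:4]: print(t,r['conf'],r['centre'])
p,d=vision.camera('wrist')
for t in('dish_center','dish_grip','dish_tab','ball_center'):
  for r in finder.spot_point(t,'wrist')[:3]: print('w',t,r['conf'],r['centre'])
q=cv2.imread('pics/s2.png');cv2.imwrite('pics/s2.png',cv2.resize(q,None,fx=2.5,fy=2.5))
E
```

```text
6.25 [0.41122415 0.1111881  0.19759588] [[-0.753  0.324  0.572]
 [ 0.259  0.946 -0.195]
 [-0.605  0.001 -0.796]] [ 0.38 -0.46  2.16 -0.5   0.98 -0.67]
[[ 0.002  0.953  0.302  0.076]
 [ 1.    -0.002  0.001  0.001]
 [ 0.001  0.302 -0.953 -0.143]
 [ 0.     0.     0.     1.   ]]
ball_center 0.8 [0.5349, 0.2954, 0.0274]
ball_center 0.75 [0.412, 0.4251, 0.0206]
ball_center 0.68 [0.4022, 0.1139, 0.205]
ball_center 0.46 [0.5577, 0.5071, 0.0215]
dish_center 0.86 [0.4864, 0.0864, 0.0207]
dish_grip 0.7 [0.4844, 0.0839, 0.1304]
dish_grip 0.39 [0.3794, -0.3165, 0.0002]
glass 0.73 [0.4126, 0.1074, 0.1899]
glass 0.63 [0.5218, 0.413, -0.0012]
dish_tab 0.84 [0.611, 0.0495, 0.0373]
w dish_center 0.7 [0.4863, 0.0891, 0.0234]
w dish_grip 0.9 [0.4867, 0.0837, 0.1293]
w dish_tab 0.76 [0.6189, 0.0474, 0.0384]
w dish_tab 0.46 [0.4831, 0.0821, 0.011]
w ball_center 0.69 [0.3973, 0.1108, 0.208]
w ball_center 0.69 [0.536, 0.2944, 0.0227]
w ball_center 0.28 [0.4134, 0.1084, 0.1918]
```

View pics/s2.png

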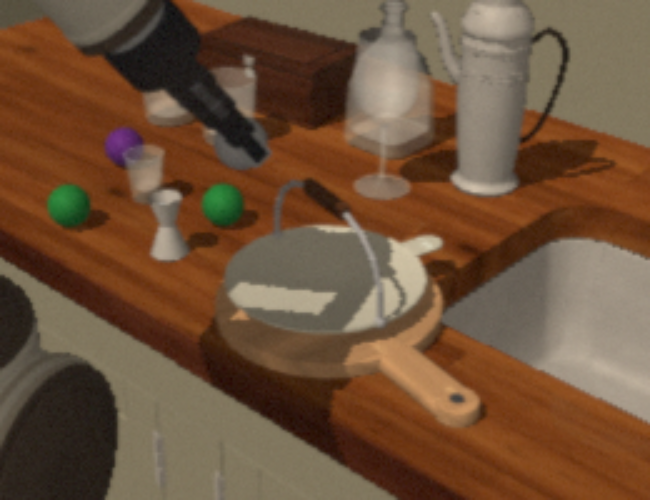

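The image shows the ball held high on the robot's side, and the way under the grip bar is clear. Sliding in.

>>> {"api": "arm_command", "payload": {
  "slide": [
    [0.001, 0, -0.03],
    [0.002, 0, -0.06],
    [0.016, -0.005, -0.08],
    [0.03, -0.01, -0.1],
    [0.044, -0.015, -0.12],
    [0.056, -0.019, -0.136],
    [0.064, -0.022, -0.146],
    [0.068, -0.024, -0.151],
    [0.069, -0.024, -0.152],
    [0.069, -0.024, -0.152]
  ],
  "turn": [
    [0, 0, 0],
    [0, 0, 0],
    [0, 0, 0],
    [0, 0, 0],
    [0, 0, 0],
    [0, 0, 0],
    [0, 0, 0],
    [0, 0, 0],
    [0, 0, 0],
    [0, 0, 0]
  ]
}}

```text
time_s: 7.8
position: [0.4798, 0.0869, 0.0456]
eef_rot: [0.156, 0.935, -0.052, 0.315]
contact_force: [-0.4, 1.1, -2.3]
opening: 0.554
```

>>> {"api": "arm_command", "payload": {
  "slide": [
    [0, 0, -0.001],
    [0, 0, -0.002],
    [0, 0, -0.003],
    [0, 0, -0.003]
  ],
  "turn": [
    [0, 0, 0],
    [0, 0, 0],
    [0, 0, 0],
    [0, 0, 0]
  ]
}}

```text
time_s: 8.2
position: [0.4797, 0.0869, 0.0423]
eef_rot: [0.156, 0.935, -0.052, 0.315]
contact_force: [-0.4, 0.3, -1.2]
opening: 0.556
```

```bash
python3 - <<'E'
from h import *
s=readout.read_state();print(s['time_s'],s['position'],s['contact_force'],s['wrist_torque'])
p,d=vision.camera('scene');save('s3.png',p[180:300,240:400])
for t in('ball_center','dish_center','dish_grip'):
  for r in finder.spot_point(t,'scene')[:4]: print(t,r['conf'],r['centre'])
q=cv2.imread('pics/s3.png');cv2.imwrite('pics/s3.png',cv2.resize(q,None,fx=4,fy=4))
E
```

```text
8.2 [0.47966894 0.08688867 0.04230803] [-0.37340507  0.29663837 -1.16121021] [0.17854146 0.41336459 0.03320491]
ball_center 0.71 [0.4156, 0.4256, 0.0256]
ball_center 0.61 [0.5569, 0.5076, 0.0209]
ball_center 0.53 [0.5188, 0.417, -0.0026]
ball_center 0.41 [0.4724, 0.09, 0.0534]
dish_center 0.96 [0.482, 0.0848, 0.023]
dish_grip 0.64 [0.4864, 0.083, 0.1239]
dish_grip 0.29 [0.4791, -0.3429, -0.0042]
```

View pics/s3.png

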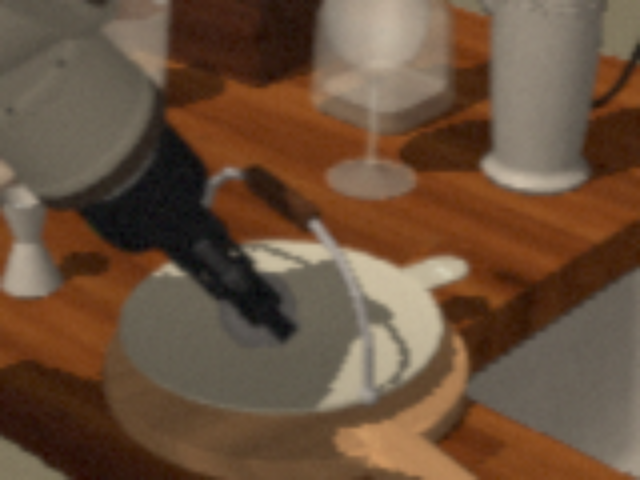

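>>> {"api": "arm_command", "payload": {
  "slide": [
    [0, 0, -0.001],
    [0, 0, -0.002],
    [0, 0, -0.002]
  ],
  "turn": [
    [0, 0, 0],
    [0, 0, 0],
    [0, 0, 0]
  ]
}}

```text
time_s: 8.7
position: [0.4807, 0.0867, 0.0414]
eef_rot: [0.156, 0.934, -0.052, 0.316]
contact_force: [-4.8, -3.8, 13.2]
opening: 0.556
```

>>> {"api": "arm_command", "payload": {
  "slide": [
    [0, 0, 0],
    [0, 0, 0],
    [0, 0, 0],
    [0, 0, 0],
    [0, 0, 0],
    [0, 0, 0],
    [0, 0, 0],
    [0, 0, 0]
  ],
  "turn": [
    [0, 0, 0],
    [0, 0, 0],
    [0, 0, 0],
    [0, 0, 0],
    [0, 0, 0],
    [0, 0, 0],
    [0, 0, 0],
    [0, 0, 0]
  ],
  "fingers": 80
}}

```text
time_s: 9.5
position: [0.4798, 0.0868, 0.0403]
eef_rot: [0.156, 0.935, -0.052, 0.315]
contact_force: [0.2, 0.7, 0.4]
opening: 0.802
```

>>> {"api": "arm_command", "payload": {
  "slide": [
    [-0.008, 0.003, 0.011],
    [-0.02, 0.007, 0.028],
    [-0.034, 0.012, 0.048],
    [-0.05, 0.017, 0.07],
    [-0.067, 0.023, 0.093],
    [-0.082, 0.028, 0.115],
    [-0.082, 0.028, 0.145],
    [-0.082, 0.028, 0.165],
    [-0.082, 0.028, 0.165],
    [-0.082, 0.028, 0.165]
  ],
  "turn": [
    [0, 0, 0],
    [0, 0, 0],
    [0, 0, 0],
    [0, 0, 0],
    [0, 0, 0],
    [0, 0, 0],
    [0, 0, 0],
    [0, 0, 0],
    [0, 0, 0],
    [0, 0, 0]
  ]
}}

```text
time_s: 10.5
position: [0.3977, 0.1148, 0.2051]
eef_rot: [0.156, 0.935, -0.052, 0.315]
contact_force: [-0.6, -0.8, -0.4]
opening: 0.802
```

```bash
python3 - <<'E'
from h import *
s=readout.read_state();print(s['time_s'],s['position'],s['contact_force'],s['opening'])
for c in('scene','wrist'):
  p,d=vision.camera(c)
  if c=='wrist':save('w4.png',p)
  for t in('ball_center','dish_center','dish_grip','dish_tab'):
    for r in finder.spot_point(t,c)[:5]:
      if abs(r['centre'][1]-.08)<.1:print(c,t,r['conf'],r['centre'])
E
```

```text
10.5 [0.3976966  0.11480213 0.20511055] [-0.57685522 -0.78387735 -0.37694883] 0.802292668591024
scene ball_center 0.58 [0.4877, 0.0842, 0.0501]
scene dish_center 0.68 [0.4842, 0.0833, 0.0224]
scene dish_grip 0.71 [0.4855, 0.0822, 0.1252]
scene dish_tab 0.76 [0.6114, 0.0507, 0.0377]
wrist ball_center 0.57 [0.4833, 0.0828, 0.0488]
wrist dish_center 0.8 [0.4885, 0.0913, 0.0243]
wrist dish_tab 0.85 [0.6192, 0.0492, 0.0399]
```

View pics/w4.png

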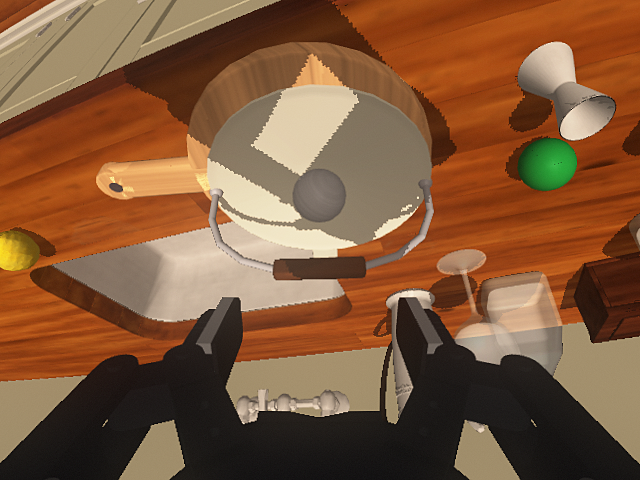

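The ball (320,195) lies at rest in the middle of the dish. Untilting above the handle, then yawing to pinch the bar.

>>> {"api": "arm_command", "payload": {
  "slide": [
    [0.01, -0.003, 0.02],
    [0.025, -0.009, 0.04],
    [0.04, -0.014, 0.045],
    [0.055, -0.02, 0.045],
    [0.07, -0.025, 0.045],
    [0.08, -0.029, 0.045],
    [0.087, -0.031, 0.045],
    [0.087, -0.031, 0.045]
  ],
  "turn": [
    [0.02, 0.06, 0],
    [0.06, 0.17, 0],
    [0.1, 0.29, 0],
    [0.14, 0.41, 0],
    [0.175, 0.51, 0],
    [0.2, 0.58, 0],
    [0.21, 0.615, 0],
    [0.21, 0.615, 0]
  ]
}}

```text
time_s: 11.8
position: [0.4859, 0.083, 0.2493]
eef_rot: [0.165, 0.986, -0.0, -0.001]
contact_force: [-0.4, -0.6, 0.1]
opening: 0.807
```

>>> {"api": "arm_command", "payload": {
  "slide": [
    [0, 0, 0],
    [0, 0, 0],
    [0, 0, 0],
    [0, 0, 0],
    [0, 0, 0],
    [0, 0, 0],
    [0, 0, 0],
    [0, 0, 0],
    [0, 0, 0],
    [0, 0, 0]
  ],
  "turn": [
    [0, 0, -0.14],
    [0, 0, -0.28],
    [0, 0, -0.42],
    [0, 0, -0.56],
    [0, 0, -0.7],
    [0, 0, -0.84],
    [0, 0, -0.98],
    [0, 0, -1.12],
    [0, 0, -1.26],
    [0, 0, -1.4]
  ]
}}

```text
time_s: 12.8
position: [0.4842, 0.0841, 0.2504]
eef_rot: [0.763, 0.646, 0.0, 0.001]
contact_force: [-0.6, -0.0, 0.2]
opening: 0.805
```

>>> {"api": "arm_command", "payload": {
  "slide": [
    [0, 0, 0],
    [0, 0, 0],
    [0, 0, 0],
    [0, 0, 0]
  ],
  "turn": [
    [0, 0, -0.1],
    [0, 0, -0.11],
    [0, 0, -0.11],
    [0, 0, -0.11]
  ]
}}

```text
time_s: 13.2
position: [0.4846, 0.0839, 0.2504]
eef_rot: [0.795, 0.607, 0.0, 0.0]
contact_force: [0.7, -0.0, 1.0]
opening: 0.799
```

```bash
python3 - <<'E'
from h import *
from scipy.spatial.transform import Rotation as R
s=readout.read_state();M=R.from_quat(s['eef_rot']).as_matrix();print(s['time_s'],s['position'],M[:,1].round(3),M[:,2].round(3),s['q'].round(2))
p,d=vision.camera('wrist');save('w5.png',p)
m=vision.camera_model('wrist');K=np.array(m['K']);X=np.array(m['mount'])
S=[r for r in finder.silhouettes('dish_grip','wrist')[:3]]
for r in finder.spot_point('dish_grip','wrist')[:2]+finder.spot_point('ball_center','wrist')[:2]+finder.spot_point('dish_center','wrist')[:1]+finder.spot_point('dish_tab','wrist')[:1]:print(r['conf'],r['centre'])
# dark brown bar by height from depth
v,u=np.mgrid[0:480,0:640];xy=cv2.undistortPoints(np.c_[u.ravel(),v.ravel()].astype(float)[:,None],K,np.array(m['dist']))[:,0]
D=d.ravel();C=np.c_[xy[:,0]*D,-xy[:,1]*D,-D]
W=(C@X[:3,:3].T+X[:3,3])@M.T+s['position']
hsel=(D>0)&(abs(W[:,2]-.132)<.008)&(np.hypot(W[:,0]-.485,W[:,1]-.085)<.05)
P=W[hsel];print(len(P),P.mean(0),P.min(0),P.max(0))
if len(P)>20:
  (c,sz,an)=cv2.minAreaRect((P[:,:2]*1000).astype(np.float32));print('rect',c,sz,an)
E
```

```text
13.2 [0.48457321 0.08392442 0.25037583] [ 0.965 -0.264  0.001] [ 0.001 -0.    -1.   ] [ 0.01 -0.03  1.59 -0.    1.58  0.28]
0.65 [0.4873, 0.0834, 0.127]
0.78 [0.4835, 0.0828, 0.0501]
0.84 [0.618, 0.0473, 0.0384]
1614 [0.48693677 0.08917197 0.13505819] [0.47013659 0.03674935 0.12402493] [0.5016779  0.13357791 0.13875912]
rect (485.92181396484375, 84.82147979736328) (99.65287017822266, 11.516489028930664) 74.48435974121094
```

View pics/w5.png

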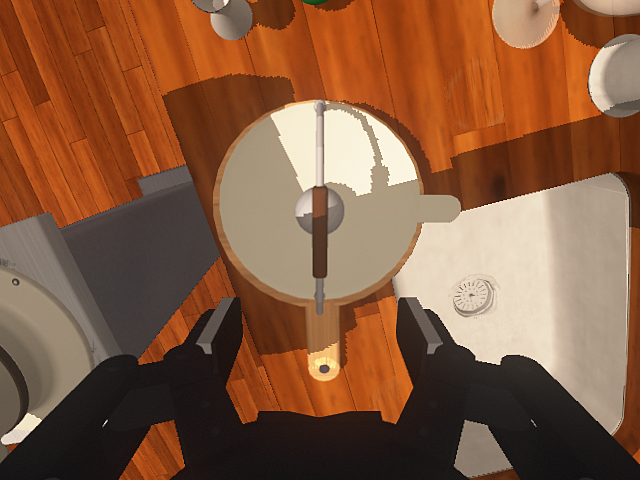

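The bar (320,232) is upright between the jaws, with jaw yaw within 0.3°, and the ball is under it. Descending and gripping.

>>> {"api": "arm_command", "payload": {
  "slide": [
    [0.001, 0.001, -0.03],
    [0.001, 0.001, -0.065],
    [0.001, 0.001, -0.1],
    [0.001, 0.001, -0.125],
    [0.001, 0.001, -0.137],
    [0.001, 0.001, -0.141],
    [0.001, 0.001, -0.141],
    [0.001, 0.001, -0.141]
  ],
  "turn": [
    [0, 0, 0],
    [0, 0, 0],
    [0, 0, 0],
    [0, 0, 0],
    [0, 0, 0],
    [0, 0, 0],
    [0, 0, 0],
    [0, 0, 0]
  ]
}}

```text
time_s: 14.3
position: [0.4864, 0.0848, 0.1105]
eef_rot: [0.796, 0.606, 0.001, 0.001]
contact_force: [-0.1, 0.6, 0.8]
opening: 0.795
```

>>> {"api": "arm_command", "payload": {
  "slide": [
    [0, 0, 0],
    [0, 0, 0],
    [0, 0, 0],
    [0, 0, 0],
    [0, 0, 0],
    [0, 0, 0],
    [0, 0, 0],
    [0, 0, 0],
    [0, 0, 0],
    [0, 0, 0]
  ],
  "turn": [
    [0, 0, 0],
    [0, 0, 0],
    [0, 0, 0],
    [0, 0, 0],
    [0, 0, 0],
    [0, 0, 0],
    [0, 0, 0],
    [0, 0, 0],
    [0, 0, 0],
    [0, 0, 0]
  ],
  "fingers": 0
}}

```text
time_s: 15.3
position: [0.4857, 0.0849, 0.1096]
eef_rot: [0.796, 0.606, 0.0, -0.0]
contact_force: [-3.9, 0.9, 6.2]
opening: 0.128
```

```bash
python3 - <<'E'
from h import *
s=readout.read_state();print(s['time_s'],s['position'],s['contact_force'],s['wrist_torque'],s['opening'])
p,d=vision.camera('top')
for t in('ball_center','dish_center','dish_grip','dish_tab'):
    for r in finder.spot_point(t,'top')[:5]:
      if abs(r['centre'][1]-.08)<.1:print(t,r['conf'],r['centre'])
E
```

```text
15.3 [0.48569553 0.08487284 0.10957385] [-3.85320653  0.93025827  6.24416758] [ 0.04997043  0.56791524 -0.03480727] 0.12799321097205302
ball_center 0.41 [0.4872, 0.0868, 0.0501]
dish_center 0.71 [0.4818, 0.0852, 0.0238]
dish_grip 0.68 [0.4808, 0.0831, 0.1212]
```

Opening 0.128 is about 11 mm, so the bar is held. Lifting slowly, with a smooth start and stop.

>>> {"api": "arm_command", "payload": {
  "slide": [
    [0, 0, 0.001],
    [0, 0, 0.003],
    [0, 0, 0.006],
    [0, 0, 0.01],
    [0, 0, 0.015],
    [0, 0, 0.02],
    [0, 0, 0.026],
    [0, 0, 0.032],
    [0, 0, 0.038],
    [0, 0, 0.044]
  ],
  "turn": [
    [0, 0, 0],
    [0, 0, 0],
    [0, 0, 0],
    [0, 0, 0],
    [0, 0, 0],
    [0, 0, 0],
    [0, 0, 0],
    [0, 0, 0],
    [0, 0, 0],
    [0, 0, 0]
  ]
}}

```text
time_s: 16.55
position: [0.4858, 0.0848, 0.1538]
eef_rot: [0.796, 0.606, 0.0, 0.0]
contact_force: [-0.5, -0.0, -5.5]
opening: 0.128
```

>>> {"api": "arm_command", "payload": {
  "slide": [
    [0, 0, 0.006],
    [0, 0, 0.013],
    [0, 0, 0.02],
    [0, 0, 0.027],
    [0, 0, 0.034],
    [0, 0, 0.041],
    [0, 0, 0.047],
    [0, 0, 0.052],
    [0, 0, 0.055],
    [0, 0, 0.056]
  ],
  "turn": [
    [0, 0, 0],
    [0, 0, 0],
    [0, 0, 0],
    [0, 0, 0],
    [0, 0, 0],
    [0, 0, 0],
    [0, 0, 0],
    [0, 0, 0],
    [0, 0, 0],
    [0, 0, 0]
  ]
}}

```text
time_s: 17.55
position: [0.4858, 0.0848, 0.2095]
eef_rot: [0.796, 0.606, 0.0, 0.0]
contact_force: [-0.6, -0.1, -6.6]
opening: 0.129
```

>>> {"api": "arm_command", "payload": {
  "slide": [
    [0, 0, 0],
    [0, 0, 0],
    [0, 0, 0],
    [0, 0, 0],
    [0, 0, 0]
  ],
  "turn": [
    [0, 0, 0],
    [0, 0, 0],
    [0, 0, 0],
    [0, 0, 0],
    [0, 0, 0]
  ]
}}

```text
time_s: 18.05
position: [0.4857, 0.0848, 0.2092]
eef_rot: [0.796, 0.606, -0.0, -0.0]
contact_force: [-0.3, 0.3, -5.7]
opening: 0.128
```

```bash
python3 - <<'E'
from h import *
s=readout.read_state();print(s['time_s'],s['position'],s['contact_force'],s['wrist_torque'],s['opening'])
p,d=vision.camera('scene');save('s6.png',cv2.resize(p[150:330,210:450],None,fx=3,fy=3))
for t in('ball_center','dish_center','dish_grip','dish_tab'):
    for r in finder.spot_point(t,'scene')[:5]:
      if abs(r['centre'][1]-.08)<.1:print(t,r['conf'],r['centre'])
E
```

```text
18.05 [0.48574732 0.08479243 0.20918005] [-0.33681073  0.28772097 -5.65258214] [-0.00725588  0.01364271 -0.04195007] 0.12839162349145591
ball_center 0.7 [0.4866, 0.0821, 0.1498]
dish_center 0.74 [0.4865, 0.0847, 0.1195]
dish_grip 0.74 [0.4873, 0.08, 0.2251]
dish_tab 0.56 [0.6112, 0.0498, 0.1356]
```

View pics/s6.png

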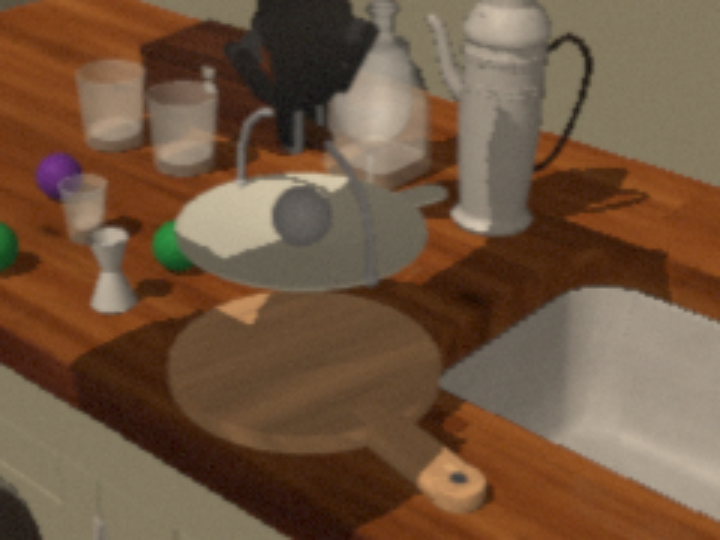

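The dish is level (tab and middle heights agree) and the ball is at its middle. Turning slowly by -1.53 rad, with a small shift to the board's middle.

>>> {"api": "arm_command", "payload": {
  "slide": [
    [0, 0, 0],
    [0, 0, 0],
    [-0.001, -0.001, 0],
    [-0.001, -0.001, 0],
    [-0.001, -0.002, 0],
    [-0.002, -0.002, 0],
    [-0.002, -0.003, 0],
    [-0.003, -0.004, 0],
    [-0.003, -0.004, 0],
    [-0.003, -0.005, 0]
  ],
  "turn": [
    [0, 0, -0.01],
    [0, 0, -0.03],
    [0, 0, -0.06],
    [0, 0, -0.1],
    [0, 0, -0.15],
    [0, 0, -0.21],
    [0, 0, -0.27],
    [0, 0, -0.33],
    [0, 0, -0.39],
    [0, 0, -0.45]
  ]
}}

```text
time_s: 19.3
position: [0.4827, 0.0798, 0.2093]
eef_rot: [0.912, 0.411, 0.0, 0.0]
contact_force: [-0.2, 0.3, -6.8]
opening: 0.129
```

>>> {"api": "arm_command", "payload": {
  "slide": [
    [0, 0, 0],
    [-0.001, -0.001, 0],
    [-0.001, -0.001, 0],
    [-0.002, -0.002, 0],
    [-0.002, -0.002, 0],
    [-0.003, -0.003, 0],
    [-0.003, -0.004, 0],
    [-0.004, -0.005, 0],
    [-0.004, -0.005, 0],
    [-0.004, -0.005, 0]
  ],
  "turn": [
    [0, 0, -0.06],
    [0, 0, -0.12],
    [0, 0, -0.18],
    [0, 0, -0.24],
    [0, 0, -0.3],
    [0, 0, -0.36],
    [0, 0, -0.42],
    [0, 0, -0.48],
    [0, 0, -0.54],
    [0, 0, -0.6]
  ]
}}

```text
time_s: 20.3
position: [0.4787, 0.0747, 0.2093]
eef_rot: [0.992, 0.123, 0.0, 0.0]
contact_force: [-0.5, 0.4, -6.4]
opening: 0.126
```

>>> {"api": "arm_command", "payload": {
  "slide": [
    [0, 0, 0],
    [0, 0, 0],
    [0, 0, 0],
    [0, 0, 0],
    [0, 0, 0],
    [0, 0, 0],
    [0, 0, 0],
    [0, 0, 0],
    [0, 0, 0],
    [0, 0, 0]
  ],
  "turn": [
    [0, 0, -0.06],
    [0, 0, -0.12],
    [0, 0, -0.18],
    [0, 0, -0.24],
    [0, 0, -0.3],
    [0, 0, -0.36],
    [0, 0, -0.41],
    [0, 0, -0.45],
    [0, 0, -0.47],
    [0, 0, -0.48]
  ]
}}

```text
time_s: 21.3
position: [0.4787, 0.0748, 0.2093]
eef_rot: [0.993, -0.115, 0.0, -0.0]
contact_force: [-0.5, -0.4, -7.1]
opening: 0.13
```

>>> {"api": "arm_command", "payload": {
  "slide": [
    [0, 0, 0],
    [0, 0, 0],
    [0, 0, 0],
    [0, 0, 0],
    [0, 0, 0],
    [0, 0, 0],
    [0, 0, 0],
    [0, 0, 0],
    [0, 0, 0],
    [0, 0, 0]
  ],
  "turn": [
    [0, 0, 0],
    [0, 0, 0],
    [0, 0, 0],
    [0, 0, 0],
    [0, 0, 0],
    [0, 0, 0],
    [0, 0, 0],
    [0, 0, 0],
    [0, 0, 0],
    [0, 0, 0]
  ]
}}

```text
time_s: 22.3
position: [0.4787, 0.0748, 0.2093]
eef_rot: [0.993, -0.114, -0.0, -0.0]
contact_force: [-0.6, 0.1, -6.2]
opening: 0.129
```

```bash
python3 - <<'E'
from h import *
s=readout.read_state();print(s['time_s'],s['position'],s['eef_rot'],s['contact_force'],s['opening'],abs(s['joint_vel']).max())
for c in('scene','top'):
  p,d=vision.camera(c)
  if c=='scene':save('s7.png',cv2.resize(p[150:390,200:500],None,fx=2.5,fy=2.5))
  for t in('ball_center','dish_center','dish_grip','dish_tab','board','glass','jigger','lemon','matchbox'):
    for r in finder.spot_point(t,c)[:3]: print(c,t,round(r['conf'],2),np.round(r['centre'],3))
E
```

```text
22.3 [0.47874863 0.07479921 0.20925335] [ 9.93453726e-01 -1.14235255e-01 -8.58329867e-06 -5.50932557e-06] [-0.63993178  0.12143898 -6.18229705] 0.12922593950074007 0.0017545143464454851
scene ball_center 0.8 [0.412 0.422 0.026]
scene ball_center 0.61 [0.532 0.294 0.026]
scene ball_center 0.54 [0.48  0.078 0.15 ]
scene dish_center 0.77 [0.477 0.074 0.124]
scene dish_grip 0.66 [0.477 0.074 0.226]
scene dish_tab 0.74 [ 0.445 -0.056  0.135]
scene board 0.95 [ 0.479  0.073 -0.   ]
scene glass 0.87 [ 0.522  0.412 -0.003]
scene jigger 0.62 [0.478 0.073 0.15 ]
scene jigger 0.56 [0.447 0.286 0.001]
scene lemon 0.97 [ 0.479 -0.341 -0.004]
scene matchbox 0.67 [ 0.374 -0.319 -0.003]
top ball_center 0.68 [0.413 0.426 0.026]
top ball_center 0.59 [0.559 0.505 0.023]
top ball_center 0.57 [0.54  0.295 0.025]
top dish_center 0.67 [0.476 0.078 0.122]
top dish_grip 0.76 [0.476 0.075 0.223]
top dish_tab 0.97 [ 0.451 -0.058  0.139]
top dish_tab 0.25 [0.48  0.074 0.123]
top glass 0.73 [0.513 0.41  0.001]
top jigger 0.74 [0.452 0.291 0.005]
top lemon 0.79 [ 0.476 -0.344 -0.002]
top matchbox 0.68 [0.478 0.075 0.126]
top matchbox 0.57 [ 0.375 -0.319  0.003]
```

View pics/s7.png

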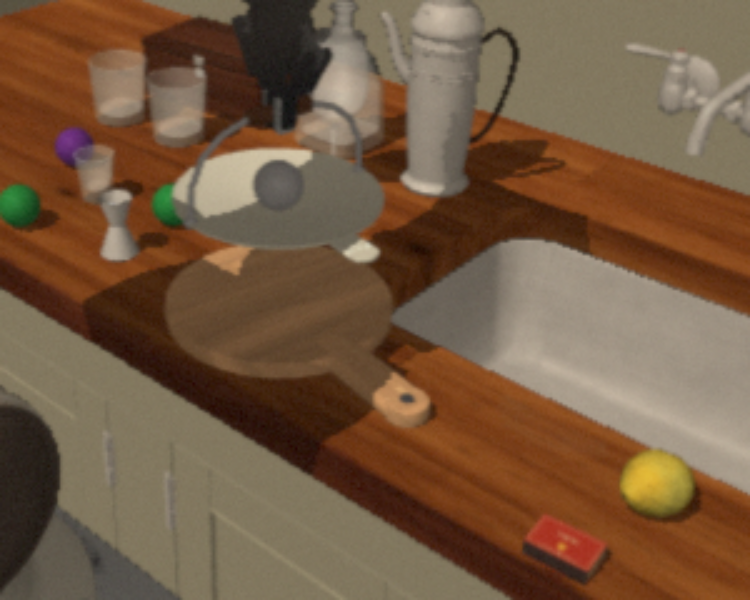

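```bash
python3 -c "
from plant import order;print(order.close_job())"
```

```text
the job is handed in; nothing more can be done
None
```

The job is done and handed in at about 23 s of the allowed 64 s. I got no verdict back, so what follows rests on my own last checks.

**What I did:** I took the steel ball off the shot glass and set it down under the handle with the tool tilted. It rolled to the middle of the dish and came to rest. I then pinched the grip bar, lifted the dish straight up 10 cm, turned it clockwise by 1.53 rad (88°) and held it over the board's middle.

**Last checks:**
- **Dish:** it was about 10 cm above the board top and within about 4 mm of the board's middle. It was level: the tab and middle heights agree with the dish's sizes. The arm was still.
- **Tab direction:** about -103° in the scene camera and -101° in the top camera, against -103.3° for the board's handle.
- **Ball:** in the dish, about 5 mm from its middle in the scene camera. The top camera did not report the ball under the handle, so this rests on one camera and the picture.
- **Grip:** the opening was 0.13 (about 11 mm, the thickness of the bar), and the force of about 6 N is in line with the weight of dish and ball.
- **Other things:** the glass is upright in the picture. It, the jigger, the lemon and the match box were found within a few mm of where they started.

During the placing, the ball was pressed briefly onto the dish with about 13 N before I let go. Nothing moved noticeably from it.

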